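# Weigh out palm sugar on the spring scale

## Robot

A 6-joint arm with a two-finger parallel gripper is mounted at the origin on the work surface. World frame = base frame: x ahead of the robot, y to its left, z up, the work surface at z = 0. Lengths are in mm, angles in degrees, forces in N, time in s.
With the tool pointing down it reaches from about 300 to 750 mm from the base axis. Payload 8.5 kg.
Tool frame: the origin (TCP) lies on the centre line of the jaws, within the pads' length; the fingertips stand 11 mm ahead of it and the grasp point (between the pads) lies 8 mm behind it (tip_reach is the distance from the TCP to the fingertips, in mm); z points along the fingers, y is the line along which they close (so a half turn about z gives the same grasp; the last joint's range is limited). The gripper opens to 88 mm and grips with 3 to 60 N. Pads are 18 mm wide; open, the fingers measure 123 mm over their backs; the gripper's body (75 mm by 187 mm) begins 45 mm behind the grasp point.
Start: joints at [55.445, 21.807, 74.336, -0, 83.858, -12.336], TCP at [207.974, 509.144, 249.748] pointing down, gripper open.
Joint ranges: [-178.18, 178.18], [-50.72, 133.34], [12.68, 142.11], [-81.47, 261.47], [9.98, 163.14], [-165.26, 165.26]. Speed limits (degrees/s): [136.94, 136.94, 180, 180, 180, 180].

## Interface

Orientations are given as [roll, pitch, yaw] about the fixed x, y, z axes, in that order (R = Rz(yaw) Ry(pitch) Rx(roll)).
In Python, from workcell import * gives the robot as it stands. The module is installed in compiled form; this text tells all that it offers. Calls block until the motion is done:
- goto(position, orientation): joint-space move of the TCP to a pose.
- move_straight(position, rotation=None, speed=150, force_limit=None): straight line of the TCP; rotation=None keeps the orientation; speed is the mean speed in mm/s. With force_limit (N) it stops when the force on the tool has changed by that much, and returns True; else False.
- move_j(angles): joint-space move.
- set_gripper(opening, force=None): finger opening in mm; force is the grip in N (None keeps the last); returns when the fingers have stopped.
- pause(seconds).
- solve_ik(position, orientation): joint angles nearest the present ones, or None.
- get_state(): the state.
- get_image(name): name is "scene" or "top"; returns a dict with "color" (480x640x3 uint8, red, green, blue), "fx", "fy", "cx", "cy" (pixels), "R" (3x3) and "t" (3): a world point X has camera coordinates R X + t. Camera axes: x right, y down, z forward; pixel columns grow to the right and rows downward; lengths in mm; the calibration is good to about 2 mm. A picture is of the moment at which its call begins. There is no depth.
A pose or a line that the arm cannot do raises PlanningError and nothing moves.
- job_done(): hands the job in; it is judged then, once.
Trained networks look in the newest picture that a camera, given by its name, has taken for a name from the list of things; names that differ only in an ending like _2 or _b are one class to them, and where a whole thing is asked for, a point or a joint stands for the part that bears it (a point fixed in the world has none). Each returns a list of dicts, best first, with "score" (0 to 1); they miss things now and then, are a little off and sometimes report something else, mostly with a low value. They report only what shows in the picture. A call takes as long as a camera call. They do not tell look-alikes from the thing itself.
- masks_of(camera, label): "pixels" (480x640 bool, what is visible of it) and "rect" ([centre column, centre row, width, height] in pixels, round what is visible of it).
The state is a dict: "t": time; "q": joint angles; "joint_vel": joint speeds; "joint_efforts": joint torques, N m; "ee_pos": TCP position; "tool_rot": TCP orientation; "wrist_force": force on the tool from outside, world axes, zero at the start; "moment": the same for the moment, N m; "width": finger opening in mm; "grasp_force": force on a finger pad.
Only numpy, scipy, OpenCV 4.12 (cv2) and the standard library are available. Lean on these libraries where they do the work, as an engineer would, in place of code of your own. Each camera call takes 0.05 s, during which the arm holds its last target. There are 200 camera calls.

## Task

Slide the palm-sugar cakes from the wooden stand across onto the scale tray, one at a time and without lifting them, until the scale's pointer comes to rest within the dark arc set on its dial. Cakes must end lying flat, either wholly on the tray or wholly on the stand, and the mortar, ramekins and ladle stay where they are.

Things in the scene. Friction and masses are not known exactly. Their poses are not given: they have to be found in the camera images.
- cake0: a hard brown cake of palm sugar: solid disc 46 mm across, 22 mm high with its top edge bevelled (top 40 mm across, straight side 18 mm high), lying flat; about 49 g, but each is 42 to 56 g. Origin: centre of its underside, z up. All five look alike; at the start they lie in a row along y on the stand, about 60 mm apart
- cake1: a hard brown cake of palm sugar: solid disc 46 mm across, 22 mm high with its top edge bevelled (top 40 mm across, straight side 18 mm high), lying flat; about 49 g, but each is 42 to 56 g. Origin: centre of its underside, z up. All five look alike; at the start they lie in a row along y on the stand, about 60 mm apart
- cake2: a hard brown cake of palm sugar: solid disc 46 mm across, 22 mm high with its top edge bevelled (top 40 mm across, straight side 18 mm high), lying flat; about 49 g, but each is 42 to 56 g. Origin: centre of its underside, z up. All five look alike; at the start they lie in a row along y on the stand, about 60 mm apart
- cake3: a hard brown cake of palm sugar: solid disc 46 mm across, 22 mm high with its top edge bevelled (top 40 mm across, straight side 18 mm high), lying flat; about 49 g, but each is 42 to 56 g. Origin: centre of its underside, z up. All five look alike; at the start they lie in a row along y on the stand, about 60 mm apart
- cake4: a hard brown cake of palm sugar: solid disc 46 mm across, 22 mm high with its top edge bevelled (top 40 mm across, straight side 18 mm high), lying flat; about 49 g, but each is 42 to 56 g. Origin: centre of its underside, z up. All five look alike; at the start they lie in a row along y on the stand, about 60 mm apart
- stand: fixed low stand of dark hardwood with a flat plain top, 116 mm (x) by 330 mm (y), top 60 mm above the worktop. Origin: centre of its footprint at worktop height; its x points across the stand to the scale tray, which begins 4 mm beyond the stand's +x edge; y runs along that edge. Stand and scale always stand together, square to each other, the scale's origin 120 mm along the stand's +x
- scale: fixed spring scale, grey painted: a low base carrying the tray, and beside the tray, past its +y end, a dial housing 160 mm by 156 mm and 62 mm high with a flat white round dial facing up, 138 mm across, under glass; the dial's centre lies 50 mm in -x and 252 mm in +y of the origin, 52 mm above the worktop. Origin: centre of the base under the tray, at worktop height; axes parallel to those of the stand
- tray_mid (a point): centre of the upper face of the aluminium scale tray's flat floor, 120 mm (x) by 320 mm (y), axes as the stand's. A rim 4 mm thick stands 12 mm above the floor on the far (+x) and both y sides; the side to the stand is open. Empty, the floor is 57 mm above the worktop, 3 mm below the stand's top; the tray stays level and sinks 2.7 mm for every 100 g (12 mm at most), so a cake slid off the stand steps down 3 to 9 mm
- pointer (a joint): angle of the black dial pointer, rad: 0 with the tray empty, growing clockwise seen from above by 0.83 rad for every 100 g on the tray (about 0.41 per cake); at 0 it points along the scale's -y, at 1.57 along its -x. It settles within half a second
- target (a joint): angle of the middle of the dark arc on the dial's rim, rad, same zero and direction as the pointer; set before you start, somewhere from 0.83 to 1.6, and out of reach under the glass. The arc reaches 0.27 rad to either side of its middle
- pointer_tip (a point): the tip of the black pointer, 5 mm wide, 50 mm from the dial's centre
- target_mark (a point): the point 50 mm from the dial's centre on the middle line of the dark arc (the arc itself is a black band 53 to 67 mm from the centre, just outside the pointer's sweep)
- mortar: bystander: heavy grey stone mortar 164 mm across, 105 mm high, with a hardwood pestle standing in it to 205 mm. Origin: centre of its underside
- ramekin0: bystander: blue ceramic ramekin 84 mm across, 48 mm high. Origin: centre of its underside
- ramekin1: bystander: blue ceramic ramekin 84 mm across, 48 mm high. Origin: centre of its underside
- ladle: bystander: aluminium ladle lying on the worktop, bowl 84 mm across and 30 mm high, handle 290 mm along its own -x. Origin: centre of the bowl's underside
Things that resemble listed ones, but are neither listed nor needed, are in the scene too. Leave any blue or yellow look-alike of the cake3 alone.

How it is judged:
By the outcome, as a careful person would: the job done as asked, in the order asked, and still so for the second after the job is handed in, with the robot touching nothing.
It also fails if it takes over 58 s, if anything falls off the work surface, if the arm or the gripper's body presses on something with over 40 N, if the wrist force passes 120 N, or if a joint passes its speed limit or range.

## Working session

There is one attempt and no reset: what is moved stays moved. The work goes in short steps, each a Python script; the robot and the scene stay as the last script left them, time stands still between calls to the robot, and variables do not carry over. Pictures are saved under pics/ and viewed, at most 10 in all, crops included, and the job is handed in when it is done.

```bash
mkdir -p pics; python3 - <<'E'
from workcell import *
import cv2
for n in("top","scene"):
    im=get_image(n); cv2.imwrite(f"pics/{n}0.png",im["color"][:,:,::-1]); print(n,im["fx"],im["cx"],im["cy"],im["R"],im["t"])
    for l in("cake0","stand","scale","tray_mid","pointer","target"):
        for d in masks_of(n,l)[:8]: print(l,round(d["score"],2),[round(float(v),1) for v in d["rect"]],int(d["pixels"].sum()))
print(get_state()["t"])
E
```

```text
top 451.7336200351829 321.7038312404655 232.91181727248772 [[ 0.01902489 -0.99954027 -0.02360727]
 [-0.98160722 -0.01418705 -0.19038378]
 [ 0.18996134  0.02679509 -0.98142586]] [  32.08926078  506.32041016 1109.36367796]
cake0 0.8 [383.4, 272.6, 18.4, 21.1] 256
cake0 0.77 [348.3, 275.8, 12.4, 16.2] 257
cake0 0.76 [431.7, 227.6, 20.6, 19.1] 305
cake0 0.75 [404.6, 223.0, 18.0, 19.6] 298
cake0 0.64 [355.8, 226.6, 18.1, 15.9] 303
cake0 0.63 [379.3, 217.9, 18.6, 24.6] 290
cake0 0.27 [512.0, 189.1, 32.2, 31.3] 880
cake0 0.19 [137.4, 208.4, 69.8, 63.9] 3437
stand 0.87 [379.4, 227.9, 136.5, 54.4] 4328
scale 0.82 [348.5, 201.3, 192.0, 96.8] 10104
scale 0.66 [509.2, 241.3, 37.4, 37.7] 889
tray_mid 0.79 [377.6, 180.5, 129.1, 58.4] 6143
pointer 0.46 [355.9, 227.1, 16.5, 13.4] 248
target 0.41 [286.6, 232.2, 12.9, 4.6] 71
target 0.39 [377.4, 180.3, 130.5, 59.5] 6263
scene 471.1150390480465 318.8821782642861 234.45334225214393 [[-0.85379438  0.5205525  -0.00776291]
 [ 0.31261865  0.50071008 -0.80719205]
 [-0.41629887 -0.69160286 -0.59023787]] [ 405.5750641   -94.92015814 1413.41670789]
cake0 0.71 [308.9, 238.0, 19.7, 19.4] 246
cake0 0.69 [277.5, 220.8, 17.3, 14.7] 185
cake0 0.67 [296.9, 229.8, 19.5, 16.1] 261
cake0 0.59 [317.2, 220.8, 18.1, 11.3] 176
cake0 0.48 [267.8, 208.6, 17.1, 18.1] 229
cake0 0.48 [339.7, 236.3, 17.4, 16.7] 177
cake0 0.47 [262.0, 195.9, 19.2, 11.0] 178
stand 0.79 [287.0, 228.8, 108.7, 74.1] 2640
stand 0.27 [244.4, 243.6, 110.9, 83.5] 4253
scale 0.56 [278.5, 269.4, 175.4, 136.6] 9670
tray_mid 0.75 [245.3, 241.7, 112.0, 82.3] 4317
0.7
```

View pics/top0.png

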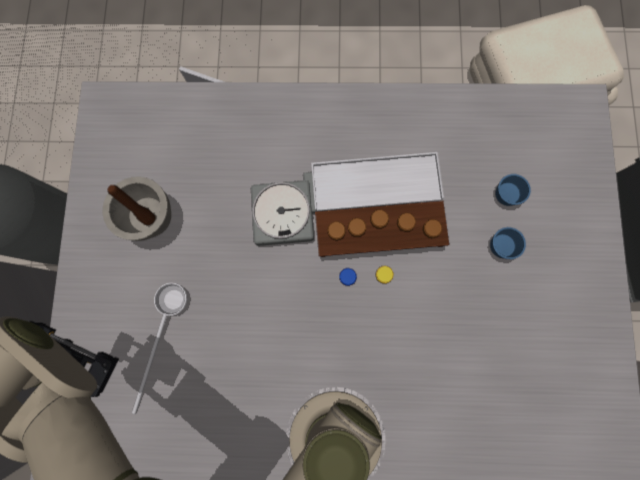

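View pics/scene0.png

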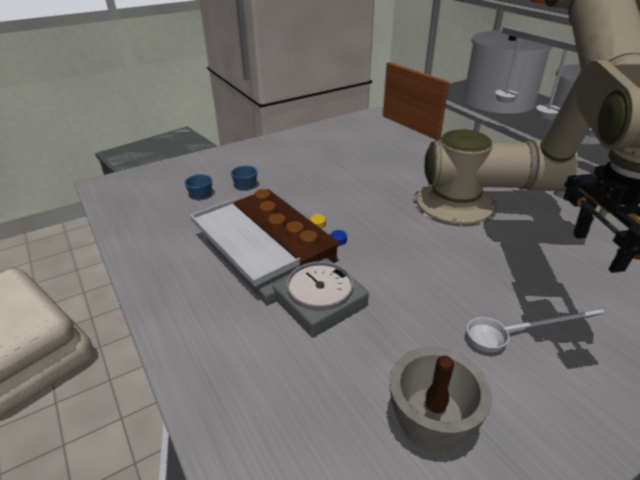

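The top view shows five brown cakes on the stand, at about (336,230), (357,227), (379,218), (406,222) and (432,228). The tray is above them. The blue and yellow look-alikes at (348,276) and (385,274) lie on the table. The dial is at (281,210), its pointer points right, and the arc sits near (285,233), which puts the target at about 1.4 rad. Next I'll get the world coordinates.

```bash
cat > h.py <<'E'
from workcell import *
import cv2, numpy as np
def back(im,uv,z):
    uv=np.asarray(uv,float).reshape(-1,2); R=np.array(im["R"]); t=np.array(im["t"])
    d=np.c_[(uv[:,0]-im["cx"])/im["fx"],(uv[:,1]-im["cy"])/im["fy"],np.ones(len(uv))]@R
    c=-R.T@t; return c+d*((z-c[2])/d[:,2])[:,None]
def brown(im):
    c=cv2.cvtColor(im["color"],cv2.COLOR_RGB2HSV)
    return ((c[...,0]<20)&(c[...,1]>110)&(c[...,2]>40)).astype(np.uint8)
def rect(im,mask,z):
    r,c=np.nonzero(mask); return cv2.minAreaRect(back(im,np.c_[c,r],z)[:,:2].astype(np.float32))
E
python3 - <<'E'
from h import *
im=get_image("top")
for l,z in(("tray_mid",69),("stand",60)):
    d=masks_of("top",l)[0]; r=rect(im,d["pixels"],z); print(l,r)
for d in masks_of("top","cake0")[:7]:
    r,c=np.nonzero(d["pixels"]); p=c.mean(),r.mean(); print("cake",np.round(p,1),im["color"][int(p[1]),int(p[0])],np.round(back(im,[p],75)[0],1),round(d["score"],2))
b=im["color"]; x=b[150:265,240:460]; cv2.imwrite("pics/crop.png",cv2.resize(x[:,:,::-1],None,fx=3.6,fy=3.6,interpolation=cv2.INTER_CUBIC))
E
```

```text
tray_mid ((642.319091796875, -98.68496704101562), (133.48138427734375, 330.5921630859375), 5.280981063842773)
stand ((519.6491088867188, -110.00907897949219), (119.8978500366211, 329.96136474609375), 5.743844032287598)
cake [384.1 273.4] [192 177  62] [ 401.6 -115.3   75. ] 0.83
cake [405.7 221.7] [126  83  47] [ 532.5 -170.2   75. ] 0.72
cake [431.2 227.6] [124  82  45] [ 518.2 -233.5   75. ] 0.71
cake [336.1 230.1] [130  88  51] [508.4   3.8  75. ] 0.66
cake [378.9 217.9] [127  84  48] [ 541.1 -103.2   75. ] 0.64
cake [347.2 276.1] [ 44  80 157] [393.6 -24.8  75. ] 0.52
cake [356.4 226.3] [129  86  50] [518.8 -46.8  75. ] 0.48
```

View pics/crop.png

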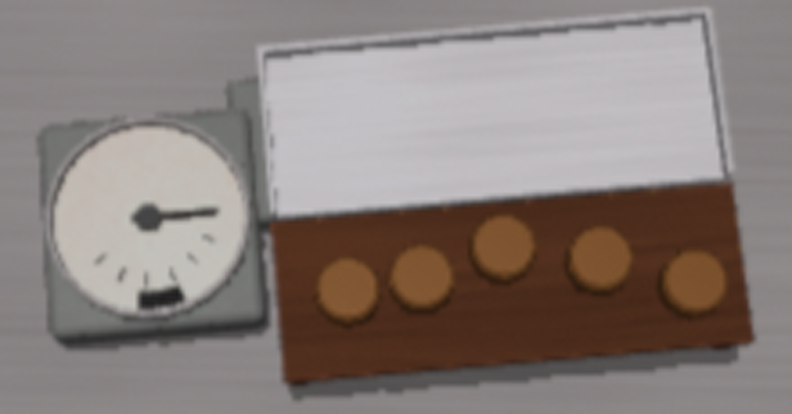

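```bash
cat >> h.py <<'E'
TH=np.radians(5.4); ex=np.array([np.cos(TH),np.sin(TH)]); ey=np.array([-ex[1],ex[0]])
S=np.array([521.,-110.]); D=S+120*ex-50*ex+252*ey
rot=[180,0,5.4]
def loc(p): d=np.asarray(p)[...,:2]-S; return np.stack([d@ex,d@ey],-1)
def W(x,y,z): return [*(S+x*ex+y*ey),z]
def push(c,end=120,z=75):
    x,y=loc(c); x0=x-43
    goto(W(x0,y,130),rot); 
    if abs(get_state()["width"]-20)>2: set_gripper(20)
    print("hit down",move_straight(W(x0,y,z),speed=120,force_limit=15))
    print("hit push",move_straight(W(end-30,y,z),speed=70,force_limit=25))
    s=get_state(); print(np.round(s["ee_pos"],1),np.round(s["wrist_force"],1))
    move_straight(W(end-50,y,z),speed=100); move_straight(W(end-50,y,140),speed=200)
def look(n,view=True):
    pause(.6); im=get_image("top")
    for d in masks_of("top","cake0")[:8]:
        r,c=np.nonzero(d["pixels"]); q=back(im,[[c.mean(),r.mean()]],75)[0]; col=im["color"][int(r.mean()),int(c.mean())]
        if d["pixels"].sum()<400: print("cake",np.round(q[:2],1),"local",np.round(loc(q),1),col)
    # rectified dial: 4 px/mm... clockwise angle from -y
    g=cv2.cvtColor(im["color"],cv2.COLOR_RGB2GRAY); R=np.array(im["R"]);t=np.array(im["t"])
    def prof(r0,r1):
        a=np.radians(np.arange(-30,150,1)); rr=np.arange(r0,r1,1.)
        A,Q=np.meshgrid(a,rr,indexing="ij"); P=D+Q[...,None]*(-np.cos(A)[...,None]*ey-np.sin(A)[...,None]*ex)
        X=np.concatenate([P,np.full(A.shape+(1,),52.)],-1)@R.T+t
        v=cv2.remap(g,(im["fx"]*X[...,0]/X[...,2]+im["cx"]).astype(np.float32),(im["fy"]*X[...,1]/X[...,2]+im["cy"]).astype(np.float32),1).mean(1)
        w=np.clip(np.median(v)*.85-v,0,None); w[w<w.max()*.4]=0; return (w*a).sum()/w.sum(),np.degrees(a[w>0][[0,-1]])
    print("pointer",prof(20,40),"arc",prof(56,64))
    x=im["color"][150:265,240:460]; cv2.imwrite(f"pics/{n}.png",cv2.resize(x[:,:,::-1],None,fx=3.6,fy=3.6,interpolation=cv2.INTER_CUBIC))
    print("t",get_state()["t"])
E
python3 - <<'E'
from h import *
look("a"); print(D)
im=get_image("top"); print(back(im,[[240+148/3.6,150+216/3.6]],52))
push((541.1,-103.2)); look("b")
E
```

```text
cake [ 517.3 -234.4] local [ -15.3 -123.5] [124  82  45]
cake [ 540.8 -103.2] local [20.4  4.9] [127  84  48]
cake [393.6 -25.8] local [-118.9   95.8] [ 44  80 158]
cake [ 400.3 -115.1] local [-120.6    6.3] [192 178  62]
cake [519.3 -47.2] local [ 4.2 62.6] [129  86  50]
cake [ 530.1 -170.5] local [  3.4 -61.1] [126  84  48]
cake [508.    4.5] local [ -2.2 115.2] [130  87  51]
pointer (np.float64(0.0999286804204465), array([ 1., 11.])) arc (np.float64(1.4908790139949037), array([72., 99.]))
t 1.6
[566.97404257 147.46919701]
[[564.02448999 146.74216007  52.        ]]
hit down False
hit push False
[610.  -96.7  75.1] [ 1.4 -0.7 -0.5]
cake [ 517.6 -233.9] local [ -15.1 -123. ] [128  84  47]
pointer (np.float64(0.5432832766351097), array([26., 36.])) arc (np.float64(1.4910738516229756), array([72., 99.]))
t 9.0833
```

View pics/b.png

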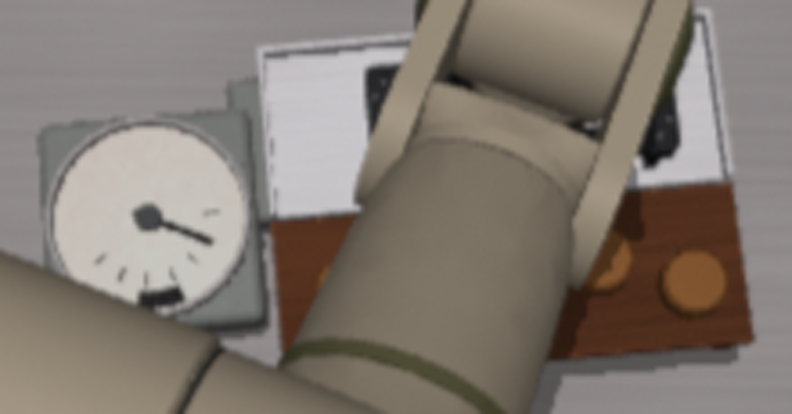

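The first cake moved the pointer by about 0.44 rad, so it is on the tray. I'll re-centre the dial estimate, push the next two, then move the arm aside to look.

```bash
sed -i 's/^rot=/D=np.array([564.3,146.8])\nrot=/' h.py
python3 - <<'E'
from h import *
push((530.8,-170.3)); push((517.7,-234)); 
look("c0"); goto([380,-330,200],rot); look("c")
E
```

```text
hit down False
hit push False
[ 616.2 -162.3   75.1] [ 0.   0.1 -0.3]
hit down False
hit push False
[ 622.1 -224.2   75.1] [ 0.5 -0.3 -0.5]
cake [637.6 -93.2] local [117.6   5.7] [128  83  47]
cake [ 641.1 -146.4] local [116.2 -47.5] [126  83  46]
pointer (np.float64(2.3861685317139703), array([128., 145.])) arc (np.float64(2.245193334286452), array([125., 132.]))
t 18.1083
cake [ 648.6 -219.2] local [ 116.8 -120.7] [127  83  46]
cake [ 405.1 -121.4] local [-116.5   -0.4] [200 183  65]
cake [ 644.1 -157.8] local [118.1 -59.2] [128  84  47]
cake [518.6 -47.1] local [ 3.6 62.8] [134  90  53]
cake [508.4   5.3] local [ -1.6 116. ] [135  91  53]
cake [637.6 -92.8] local [117.7   6.1] [130  85  48]
pointer (np.float64(1.2621073594145218), array([68., 77.])) arc (np.float64(1.4922019295548008), array([ 71., 100.]))
t 19.8
```

View pics/c.png

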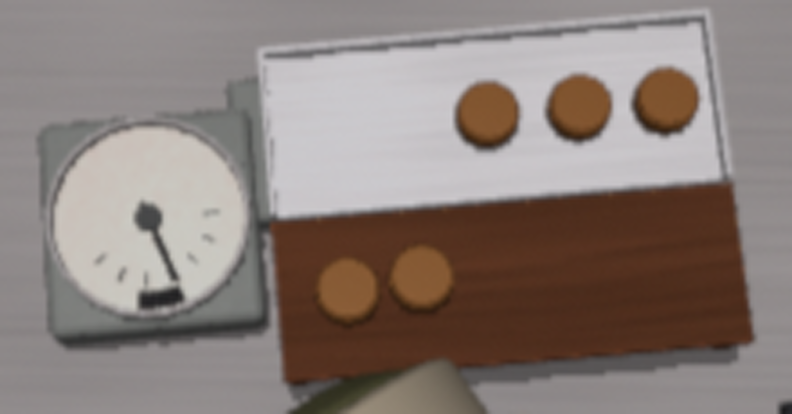

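The picture shows three cakes flat on the tray, clear of its rim, and two on the stand. The pointer (tip at about (177,280)) lies right at the near end of the arc, which runs from (184,293) to (139,303). I need a finer reading before deciding.

```bash
cat > fine.py <<'E'
from h import *
def rectify(im,z=52):
    s=4;N=640
    P=[D+ex*a+ey*b for a,b in((-80,-80),(-80,80),(80,80),(80,-80))]   # corners
    X=np.c_[np.array(P),np.full(4,z)]@np.array(im["R"]).T+im["t"]
    uv=np.c_[im["fx"]*X[:,0]/X[:,2]+im["cx"],im["fy"]*X[:,1]/X[:,2]+im["cy"]].astype(np.float32)
    # right=-y, down=-x
    dst=np.array([[N,N],[0,N],[0,0],[N,0]],np.float32)
    return cv2.warpPerspective(im["color"],cv2.getPerspectiveTransform(uv,dst),(N,N),flags=cv2.INTER_CUBIC)
def measure(im,name):
    g=cv2.cvtColor(rectify(im),cv2.COLOR_RGB2GRAY).astype(float)
    w=(g>135).astype(np.uint8); c=max(cv2.findContours(w,0,1)[0],key=cv2.contourArea); e=cv2.fitEllipse(cv2.convexHull(c))
    cx,cy=e[0]; yy,xx=np.mgrid[:640,:640]; r=np.hypot(xx-cx,yy-cy)/4; a=np.arctan2(yy-cy,xx-cx)
    wt=np.clip(130-g,0,None)
    m=(r>18)&(r<46)&(wt>0); p=np.c_[xx[m],yy[m]]; ww=wt[m]; mu=np.average(p,0,ww); C=np.cov(p.T,aweights=ww); v=np.linalg.eigh(C)[1][:,1]
    v*=np.sign(v@(mu-[cx,cy]))
    off=(mu-[cx,cy])@[-v[1],v[0]]/4
    k=(r>55)&(r<65); hist=lambda lo,hi:0
    aa=np.arange(-.5,2.6,.01); pr=np.array([g[k&(abs(a-t)<.015)].mean() for t in aa]); thr=(pr.min()+np.median(pr))/2
    lo=aa[pr<thr]
    print(name,"ell",np.round(e[0],1),np.round(np.array(e[1])/4,1),"ptr line",round(np.arctan2(v[1],v[0]),3),"ptr polar",round(np.average(a[m],weights=ww),3),"off mm",round(off,2),"arc",lo[0],lo[-1],(lo[0]+lo[-1])/2)
    return g
E
python3 - <<'E'
from fine import *
im=get_image("top"); g=measure(im,"top"); 
sc=get_image("scene"); g2=measure(sc,"scene")
for n,i in(("top",im),("scene",sc)):
    j=dict(i); j["color"]=cv2.imread(f"pics/{n}0.png")[:,:,::-1].copy(); measure(j,n+"0")
cv2.imwrite("pics/d.png",cv2.resize(np.hstack([g,g2]).clip(0,255).astype(np.uint8),(800,400)))
E
```

```text
top ell [319.2 326. ] [138.5 146. ] ptr line 1.232 ptr polar 1.237 off mm 0.13 arc 1.2300000000000015 1.7500000000000018 1.4900000000000015
scene ell [327.6 335.2] [131.6 138.8] ptr line 1.197 ptr polar 1.232 off mm 1.07 arc 1.2400000000000015 1.7700000000000022 1.505000000000002
top0 ell [319.  325.9] [138.2 144.4] ptr line -0.037 ptr polar -0.045 off mm -0.21 arc 1.2300000000000015 1.7500000000000018 1.4900000000000015
scene0 ell [327.5 335.3] [130.8 137.8] ptr line -0.065 ptr polar -0.005 off mm 1.82 arc 1.2400000000000015 1.7700000000000022 1.505000000000002
```

View pics/d.png

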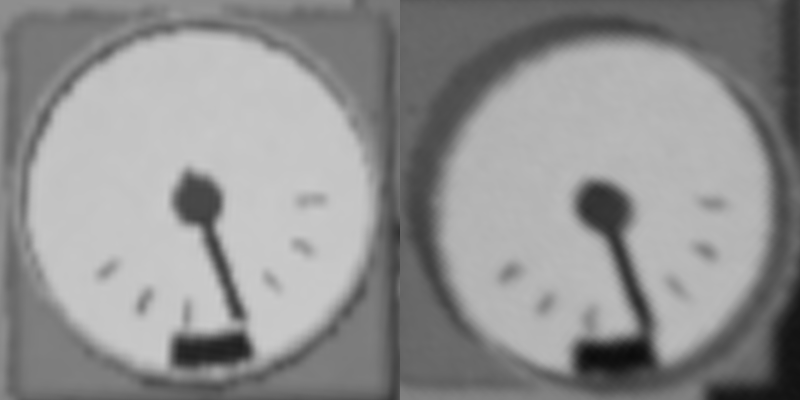

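The three-cake reading, about 1.24–1.26, is right on the arc's lower end at about 1.22–1.23. A fourth cake adds 0.35–0.46 and brings it to about 1.6–1.72, well inside the arc, whose upper end is about 1.76. I'll push the fourth with a narrower finger opening to clear its neighbour.

```bash
sed -i 's/-20)>2: set_gripper(20)/-14)>2: set_gripper(14)/' h.py
python3 - <<'E'
from fine import *
push(S+3.7*ex+61.5*ey); goto([380,-330,200],rot); look("e"); measure(get_image("top"),"top"); measure(get_image("scene"),"scene")
E
```

```text
hit down False
hit push False
[604.7 -40.4  75.1] [-0.4 -0.3 -0.3]
cake [ 642.4 -157.7] local [116.4 -58.9] [128  85  47]
cake [633.  -36.7] local [118.4  62.4] [131  86  48]
cake [ 648.9 -218.7] local [ 117.1 -120.2] [127  83  46]
cake [ 404.6 -121. ] local [-116.9   -0. ] [201 184  65]
cake [508.7   4.8] local [ -1.4 115.5] [136  91  54]
cake [637.7 -92.4] local [117.9   6.5] [130  85  48]
pointer (np.float64(1.6895735972583321), array([ 92., 102.])) arc (np.float64(1.4923669193250424), array([ 71., 100.]))
t 26.8333
top ell [319.1 325.9] [138.4 146.2] ptr line 1.679 ptr polar 1.683 off mm 0.12 arc 1.2300000000000015 1.7500000000000018 1.4900000000000015
scene ell [327.4 335.1] [131.6 138.6] ptr line 1.657 ptr polar 1.656 off mm -0.03 arc 1.2400000000000015 1.7700000000000022 1.505000000000002
```

View pics/e.png

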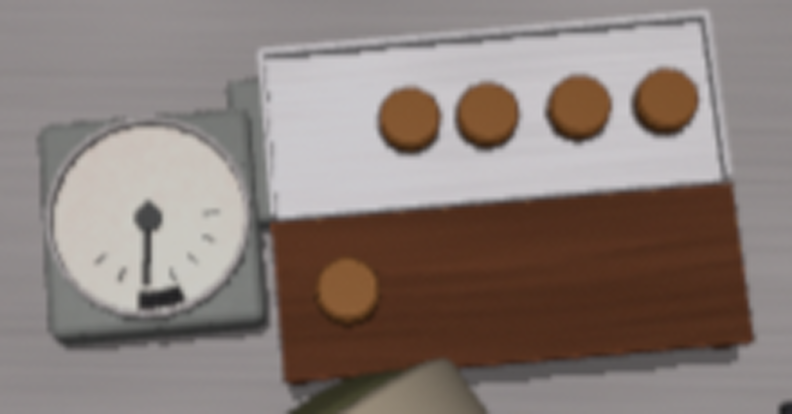

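The picture shows four cakes flat on the tray and one on the stand. The pointer, at (147,285), reads about 1.67–1.69, inside the arc of about 1.22–1.76. The arm is clear of everything.

```bash
python3 -c "
from workcell import *
print(job_done())"
```

```text
the job is handed in; nothing more can be done
None
```

I slid four cakes onto the tray one at a time; the pointer rests at about 1.68 rad, inside the dark arc (about 1.22–1.76), the fifth cake stays on the stand, and the job is handed in with its verdict not shown.

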